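Close a hinged casting mould and clip it shut

ROBOT

A 6-joint arm with a two-finger parallel gripper is mounted at the origin on the work surface. World frame = base frame: x ahead of the robot, y to its left, z up, the work surface at z = 0. Lengths are in m, angles in rad, forces in N, time in s.
With the tool pointing down it reaches from about 0.275 to 0.75 m from the base axis. Payload 10.2 kg.
Tool frame: the origin (TCP) lies midway between the tips of the shut fingers; the grasp point (between the pads) lies 19 mm behind it (hold_point_z is the distance from the TCP to the grasp point, in m); z points along the fingers, y is the line along which they close (so a half turn about z gives the same grasp; the last joint's range is limited). The gripper opens to 88 mm and grips with 3 to 60 N. Pads are 18 mm wide; open, the fingers measure 123 mm over their backs; the gripper's body (75 mm by 187 mm) begins 45 mm behind the grasp point.
Start: joints at [1.123, 0.313, 1.498, -0, 1.331, -0.223], TCP at [0.117, 0.512, 0.239] pointing down, gripper open.
Joint ranges: [-2.94, 2.94], [-0.97, 2.17], [0.19, 2.56], [-1.23, 4.37], [0.02, 3.11], [-2.88, 2.88]. Speed limits (rad/s): [2.39, 2.39, 3.01, 3.14, 3.14, 3.14].

INTERFACE

Orientations are given as a 3x3 rotation matrix whose columns are the frame's x, y, z axes.
In Python, from cell import get_state, read_camera, finish_job, hold_point_z gives the robot as it stands. The module is installed in compiled form; this text tells all that it offers.
- The arm moves only by the tool jog_arm, never from a script. Its arguments are lists of equal length, an entry for each row: "jaw": the closure, from -1 (fully open) to 1 (shut); "linear": the shift along the world's x, y, z in cm, a list of three; "delta_rot": the turn, a rotation vector about the world's x, y, z in rad, a list of three. A call has 1 to 12 rows; each row shifts and turns the commanded pose from where the row before left it; what a row does not reach is not made up. A row lasts 1/8 s, in which the tool goes at most 62.5 mm and 10.7 degrees, less where a joint would pass 70% of its speed; a pose out of reach is approached as far as the arm can. A call with a gripper value outside its range is refused whole. The fingers move at their own pace and stop on an object; "newtons" is the grip in N (left out, the last holds). Time passes only in rows, so rows that do not move let the fingers close. It gives the time, the measured TCP pose, the force, the opening and the grip force at its end, in the units of the state.
- get_state(): the state, without advancing time (a new reading comes with each control period).
- read_camera(name): name is "side" or "top" or "wrist"; returns a dict with "color" (384x512x3 uint8, red, green, blue), "K" (3x3 intrinsics, pixels), "R" (3x3) and "t" (3): a world point X has camera coordinates R X + t; the wrist camera has in their place "hand_eye" (4x4, takes a point from camera to tool coordinates, whose origin is the TCP and whose axes are the flange's). Camera axes: x right, y down, z forward; pixel columns grow to the right and rows downward; lengths in m; the calibration is good to about 2 mm. A picture is of the moment at which its call begins: read the wrist's pose just before it. There is no depth.
- finish_job(): hands the job in; it is judged then, once.
The state is a dict: "t": time; "qpos": joint angles; "dq": joint speeds; "joint_torque": joint torques, N m; "eef_pos": TCP position; "orientation": TCP orientation; "ft_force": force on the tool from outside, world axes, zero at the start; "torque": the same for the moment, N m; "finger_gap": opening from 0.0 (shut) to 1.0 (fully open); "grasp_force": force on a finger pad.
Only numpy, scipy, OpenCV 4.12 (cv2) and the standard library are available. Lean on these libraries where they do the work, as an engineer would, in place of code of your own. Each camera call takes 0.05 s, during which the arm holds its last target. There are 200 camera calls.

TASK

Swing the open half of the hinged plaster mould shut, and clip the spring clamp from the front over both of its lips, about half-way up, clamp level and pushed fully home, so that the clamp alone keeps the halves closed edge to edge. Go gently: do not shove the mould along the table, and leave the other things where they are.

Things in the scene. Friction and masses are not known exactly. Their poses are not given: they have to be found in the camera images.
- mould: Off-white two-part plaster casting mould, 108 mm high, 3 kg, loose, on a board 190 x 150 x 18 mm. Origin on the table; +x to the hinge (away from the robot), +y to the movable half, z up. The halves meet at y = 0. Fixed half: open box x -70..70, y -45..0 mm; the movable half mirrors it (thin wooden ribs reach y = 50, not solid) on an upright hinge at x = 70, y = 0.
- lip (a point): Middle of the lips' front edge, fixed to the mould: x = -128 mm, y = 0, 63 mm above the table; axes as the mould's. Each half has a flat upright lip 8 mm thick running forward from its front, mould x -128..-70 mm, z 19..107 mm. Shut, the two lips lie face to face, 16 mm thick together (y -8..8 mm).
- shell (a joint): Angle of the movable half (rad): 0 = shut edge to edge on a hard stop; grows as its front swings towards mould +y (limit 0.6). Stiff sprung hinge: 2 N square-on, 120 mm from the hinge, moves it; up to 8 N if the finger also drags along the plaster. It stays where left when open, but pushed shut and let go it springs back ajar to about 0.07 rad (lips about 14 mm apart at the front edge).
- shell_side (a point): Point to push on the outer side of the movable half (moves with it): 120 mm forward of the hinge (mould x = -50 mm when shut), 45 mm out from its meeting face, 88 mm above the table, 20 mm below its top.
- clamp: Dark steel spring clamp like a clothes-peg, 140 mm long, 30 thick, 130 g, on its side. Origin on the pivot axis at its underside, z up. At rest jaws point to +x, handles to -x; this body is the +y arm, so at jaw angle q the middle line lies at -q/2 about z from +x. Pads 45..63 mm ahead of the pivot; the pivot barrel, 14 mm radius, is the throat where a pushed-in edge stops.
- handle (a point): On the +y handle's outer face, 48 mm behind the pivot, mid-thickness. Black handles run 12..78 mm behind the pivot. Grip both about 50 mm behind the pivot: 52 mm wide there at rest (72 mm at the ends), 18 mm wide with parallel sides when fully squeezed. Letting go all at once draws the clamp back 4 to 5 mm, as the handles swing out in the fingers.
- clamp_jaw (a joint): Jaw opening (rad): 0 = shut (pads 2 mm apart), 0.26 = pads 16 mm apart and parallel, 0.72 = fully open against a stop (pads 41 mm apart). A spring shuts it, pressing about 10 N at 16 mm; squeezing the handles opens it, fully with about 18 N on each (grip with 40 N or more to hold it on the stop).
- scraper: Orange-handled scraper, 190 mm long, lying on the table; not to be disturbed.
- jar: Closed glue jar, 72 mm diameter, 100 mm high; not to be disturbed.
- pot: Terracotta cup, 90 mm diameter, 80 mm high; not to be disturbed.
- block: Light wood block 120 x 50 x 45 mm; not to be disturbed.

How it is judged:
By the outcome, as a careful person would: the job done as asked, in the order asked, and still so for the second after the job is handed in, with the robot touching nothing.
It also fails if it takes over 64 s, if anything falls off the work surface, if the arm or the gripper's body presses on something with over 40 N, if the wrist force passes 120 N, or if a joint passes its speed limit or range.

## Working session

There is one attempt and no reset: what is moved stays moved. The work goes in short steps, Python scripts to look and compute and a tool call to move; the robot and the scene stay as the last step left them, time stands still between calls to the robot, and variables do not carry over. Pictures are saved under pics/ and viewed, at most 10 in all, crops included, and the job is handed in when it is done.

Besides the shell and the picture viewer there is one more tool, called after "Emit:" as name(argument=value, ...) on one line, values as JSON. jog_arm: Moves the arm, as the interface text tells. Its arguments: {"type":"object","properties":{"jaw":{"type":"array","items":{"type":"number"}},"linear":{"type":"array","items":{"type":"array","items":{"type":"number"}}},"delta_rot":{"type":"array","items":{"type":"array","items":{"type":"number"}}},"newtons":{"type":"number"}},"required":["jaw","linear","delta_rot"]}

```bash
mkdir -p pics
python3 - <<'E'
from cell import *
import cv2,numpy as np,pickle
s=get_state();print({k:np.round(v,3).tolist() for k,v in s.items()},hold_point_z)
for n in("top","side","wrist"):
    c=read_camera(n);cv2.imwrite(f"pics/{n}0.png",c["color"][:,:,::-1]);pickle.dump(c,open(n+"0.pkl","wb"))
    print(n,{k:np.round(v,3).tolist() for k,v in c.items() if k!="color"})
E
```

```text
{'t': 0.0, 'qpos': [1.123, 0.313, 1.498, 0.0, 1.331, -0.223], 'dq': [-0.001, 0.002, 0.001, 0.0, -0.0, -0.0], 'joint_torque': [-0.001, -40.222, -25.226, 0.069, 0.035, -0.0], 'eef_pos': [0.117, 0.512, 0.238], 'orientation': [[-0.975, 0.223, -0.001], [0.223, 0.975, -0.001], [0.0, -0.001, -1.0]], 'ft_force': [0.083, -0.046, 1.005], 'torque': [0.062, 0.011, 0.0], 'grasp_force': 0.0, 'finger_gap': 1.001} 0.0187
top {'K': [[453.37, 0.0, 252.588], [0.0, 453.37, 198.304], [0.0, 0.0, 1.0]], 'R': [[0.013, -1.0, -0.003], [-0.999, -0.013, -0.045], [0.045, 0.004, -0.999]], 't': [0.037, 0.615, 1.289]}
side {'K': [[380.445, 0.0, 262.768], [0.0, 380.445, 193.578], [0.0, 0.0, 1.0]], 'R': [[0.853, -0.522, 0.012], [-0.253, -0.433, -0.865], [0.457, 0.735, -0.501]], 't': [-0.51, 0.226, 0.911]}
wrist {'K': [[332.246, 0.0, 257.06], [0.0, 332.246, 195.058], [0.0, 0.0, 1.0]], 'hand_eye': [[0.001, -0.964, -0.266, 0.066], [1.0, 0.001, -0.0, -0.001], [0.0, -0.266, 0.964, -0.146], [0.0, 0.0, 0.0, 1.0]]}
```

View pics/top0.png

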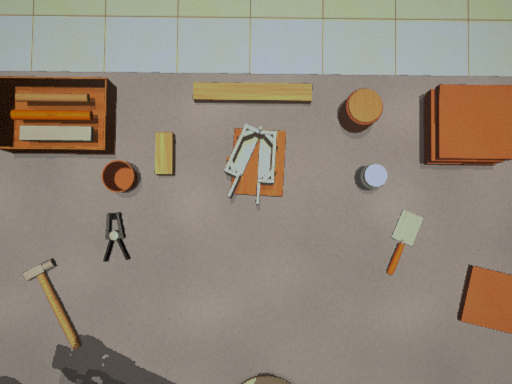

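View pics/side0.png

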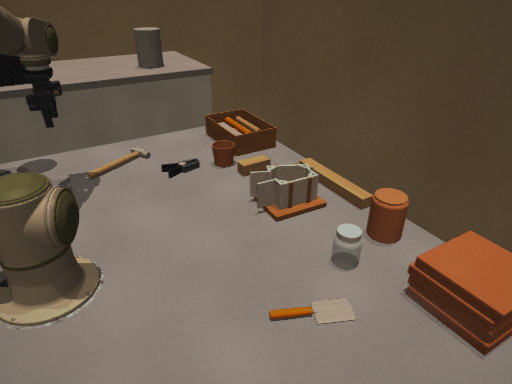

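The top view shows the mould around (260,162), its movable half open to the left (+y). The clamp is at (115,236) with jaws up (+x), and the pot is at (120,177). Next I'll enlarge the mould and clamp.

```bash
cat > h.py <<'E'
import numpy as np,cv2,pickle
def ray(c,uv,z,T=None):
    """pixel -> world point on plane z; T = 4x4 camera-to-world for the wrist camera"""
    d=np.linalg.inv(c["K"])@np.array([uv[0],uv[1],1.])
    if T is None: R=np.array(c["R"]).T;o=-R@np.array(c["t"])
    else: R=T[:3,:3];o=T[:3,3]
    d=R@d;return o+d*(z-o[2])/d[2]
def proj(c,X,T=None):
    X=np.asarray(X,float)
    p=(np.array(c["R"])@X+c["t"]) if T is None else T[:3,:3].T@(X-T[:3,3])
    p=c["K"]@p;return p[:2]/p[2]
def wT(s,c):
    T=np.eye(4);T[:3,:3]=s["orientation"];T[:3,3]=s["eef_pos"];return T@np.array(c["hand_eye"])
E
python3 - <<'E'
from h import *
c=pickle.load(open("top0.pkl","rb"));im=c["color"][:,:,::-1]
a=cv2.resize(im[118:213,215:295],None,fx=5,fy=5,interpolation=cv2.INTER_CUBIC)
b=cv2.resize(im[190:285,90:145],None,fx=5,fy=5,interpolation=cv2.INTER_CUBIC)
cv2.imwrite("pics/crop1.png",np.hstack([a,b]))
E
```

```text
(no output)
```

View pics/crop1.png

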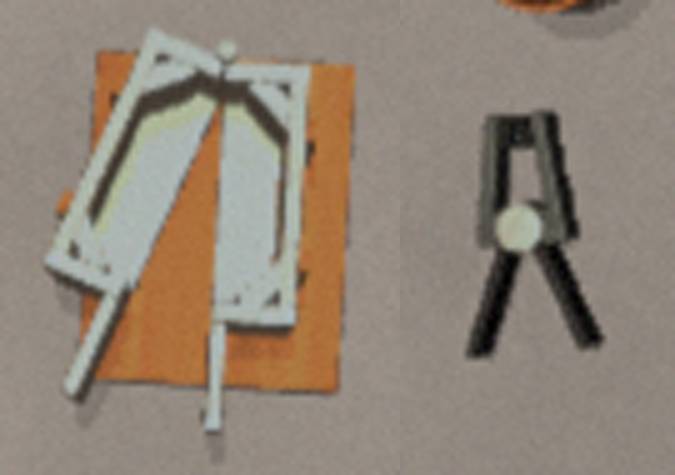

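Run:
```python
from h import *
c=pickle.load(open("top0.pkl","rb"))
A=lambda u,v,z:ray(c,(215+(u+.5)/5-.5,118+(v+.5)/5-.5),z)
B=lambda u,v,z:ray(c,(90+(u-399.5)/5-.5,190+(v+.5)/5-.5),z)
for n,p in dict(hingeMeet=A(220,75,.108),frontMeet=A(213,318,.108),lipend=A(213,432,.107),FR=A(294,325,.108),BR=A(310,68,.108),brdTR=A(354,66,.018),brdBR=A(338,391,.018),brdTL=A(98,52,.018),mLFront=A(47,262,.108),mLBack=A(153,30,.108),mlipend=A(75,392,.107),mhf=A(122,288,.108),pivot=B(520,229,.03),h1=B(480,355,.03),h2=B(592,347,.03),j1=B(492,115,.03),j2=B(547,112,.03)).items(): print(n,np.round(p*1000))
pot=ray(c,(120,177),.08);print(pot, ray(c,(164,153),.045))
```

```text
hingeMeet [787.  31. 108.]
frontMeet [656.  33. 108.]
lipend [595.  32. 107.]
FR [653. -10. 108.]
BR [791. -17. 108.]
brdTR [810. -47.  18.]
brdBR [623. -40.  18.]
brdTL [817. 101.  18.]
mLFront [685. 122. 108.]
mLBack [811.  67. 108.]
mlipend [616. 106. 107.]
mhf [672.  82. 108.]
pivot [504. 437.  30.]
h1 [432. 458.  30.]
h2 [438. 395.  30.]
j1 [568. 455.  30.]
j2 [570. 424.  30.]
[0.66532341 0.40849975 0.08      ] [0.73785772 0.29648841 0.045     ]
```

Emit:
jog_arm(jaw=[-1,-1,-1,-1,-1,-1,-1,-1,-1,-1], linear=[[4.8,-1,0.2],[4.8,-1,0.2],[4.8,-1,0.2],[4.8,-1,0.2],[4.8,-1,0.2],[4.8,-1,0.2],[4.8,-1,0.2],[4.8,-1,0.2],[0,0,0],[0,0,0]], delta_rot=[[0,0,0.04],[0,0,0.04],[0,0,0.04],[0,0,0.04],[0,0,0.04],[0,0,0.03],[0,0,0],[0,0,0],[0,0,0],[0,0,0]])

```text
t: 1.4
eef_pos: [0.5005, 0.432, 0.2544]
orientation: [[-1.0, -0.005, -0.001], [-0.005, 1.0, -0.0], [0.001, -0.0, -1.0]]
ft_force: [-0.5, 0.9, 0.4]
finger_gap: 0.998
grasp_force: 0.0
```

```bash
cat > snap.py <<'E'
import sys
from cell import *
from h import *
def snap(name):
    s=get_state();c=read_camera("wrist");c["T"]=wT(s,c);pickle.dump(c,open(name+".pkl","wb"))
    cv2.imwrite(f"pics/{name}.png",c["color"][:,:,::-1]);return s,c
if __name__=="__main__":
    s,c=snap(sys.argv[1]);print(s["t"],np.round(s["eef_pos"],4),np.round(s["orientation"],3).tolist(),np.round(s["ft_force"],1),s["finger_gap"])
E
python3 snap.py w1
```

```text
1.4 [0.5005 0.432  0.2544] [[-1.0, -0.005, -0.001], [-0.005, 1.0, -0.0], [0.001, -0.0, -1.0]] [-0.5  0.9  0.4] 0.9976003836390026
```

View pics/w1.png

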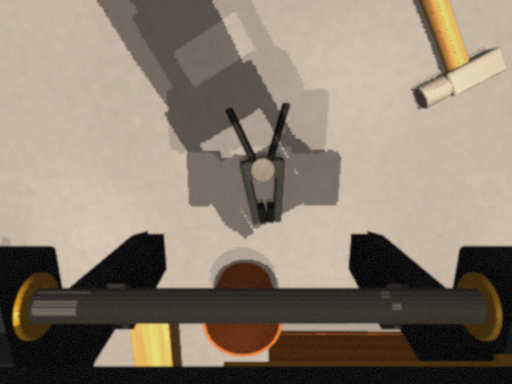

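The wrist view shows the clamp with its pivot at (263,170), handle ends at (230,110) and (287,105), and pads at about (265,215).

Run:
```python
from h import *
c=pickle.load(open("w1.pkl","rb"));T=c["T"];im=c["color"]
roi=im[95:232,215:310].astype(int)
m=(roi.max(2)<62).astype(np.uint8)
n,l,st,ce=cv2.connectedComponentsWithStats(m)
print([(st[i].tolist(),np.round(ce[i]+[215,95],1).tolist()) for i in range(1,n) if st[i][4]>30])
g=im.max(2)[155:185,248:280];print(g[::2,::2])
P=lambda u,v,z=.03:np.round(ray(c,(u,v),z,T)*1000,1)
for n,(u,v) in dict(piv=(263,170),h1=(230,110),h2=(286.5,105),j1=(259,222),j2=(273,221)).items(): print(n,P(u,v))
cv2.imwrite("pics/c2.png",np.hstack([cv2.resize(roi.astype(np.uint8)[:,:,::-1],None,fx=4,fy=4),cv2.cvtColor(cv2.resize(m*255,None,fx=4,fy=4),8)]))
```

```text
[([52, 9, 22, 58, 423], [277.4, 134.2]), ([10, 13, 32, 57, 415], [240.7, 135.5]), ([35, 82, 28, 46, 433], [265.8, 206.7])]
[[ 55  63  41  29  78  80  72  69  68  67  28  30  29  42  83  88]
 [ 46  39  39  21  53  68  72  75  78  64  30  38  31  36  48  55]
 [ 36  33  37  23  78 124 145 151 152 129  85  48  32  39  42  44]
 [ 40  32  36  77 143 170 176 174 176 170 162 115  60  72  72  74]
 [ 72  72  82 147 169 175 171 175 174 176 170 160 116  75  77  84]
 [ 76  84 126 166 172 172 168 174 173 171 167 165 153  94  77  78]
 [ 78  87 147 171 169 169 169 172 173 171 162 167 167 108  78  78]
 [ 77  92 154 166 165 167 171 168 167 166 166 170 167 120  73  78]
 [ 75  96 153 167 163 169 167 171 169 160 167 169 168 115  76  77]
 [ 75  90 147 163 164 166 165 166 163 162 170 166 158  98  74  80]
 [ 74  75 118 158 164 165 161 161 161 166 166 165 141  84  73  74]
 [ 78  75  91 143 160 162 159 159 162 163 168 148 117  77  59  72]
 [ 77  65  92 118 140 153 154 155 158 159 151 125 114  79  46  68]
 [ 73  60  90 117 120 126 129 136 136 127 120 116 117  77  46  67]
 [ 75  64  72 115 120 119 119 118 116 115 115 118 115  79  50  73]]
piv [506.7 437.4  30. ]
h1 [441. 401.  30.]
h2 [435.5 461.9  30. ]
j1 [569.2 433.3  30. ]
j2 [567.9 449.8  30. ]
```

View pics/c2.png

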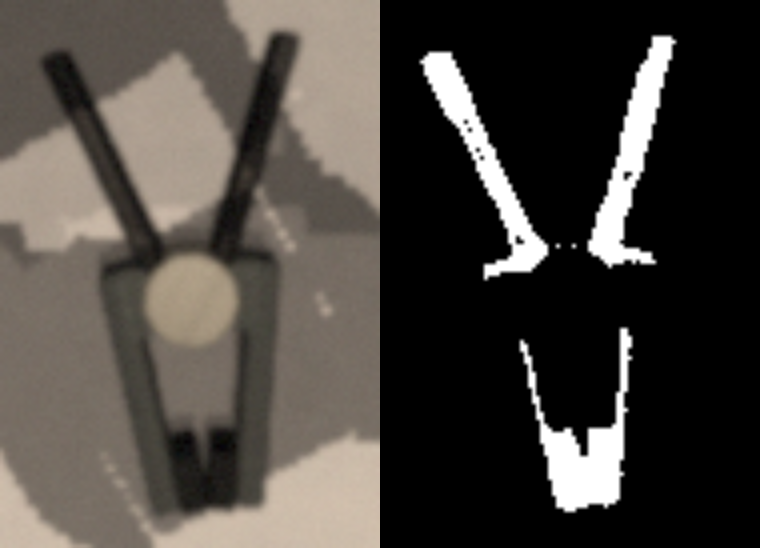

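The disc is centred on (263,170), so the pivot is at (0.507,0.437) with yaw about 0.083. This agrees with the top view. Next I'll look at the mould.

Emit:
jog_arm(jaw=[-1,-1,-1,-1,-1,-1,-1,-1,-1,-1], linear=[[2.2,-4.8,0.6],[2.2,-4.8,0.6],[2.2,-4.8,0.6],[2.2,-4.8,0.6],[2.2,-4.8,0.6],[2.2,-4.8,0.6],[2.2,-4.8,0.6],[2.2,-4.8,0.6],[0,0,0],[0,0,0]], delta_rot=[[0,0,0],[0,0,0],[0,0,0],[0,0,0],[0,0,0],[0,0,0],[0,0,0],[0,0,0],[0,0,0],[0,0,0]])

```text
t: 2.7
eef_pos: [0.6765, 0.0491, 0.3029]
orientation: [[-1.0, -0.006, -0.0], [-0.006, 1.0, 0.0], [0.0, 0.0, -1.0]]
ft_force: [0.3, 0.9, -0.1]
finger_gap: 0.999
grasp_force: 0.0
```

```bash
python3 snap.py w2; python3 -c "
import cv2;i=cv2.imread('pics/w2.png');cv2.imwrite('pics/w2c.png',cv2.resize(i[0:260,90:410],None,fx=2.3,fy=2.3,interpolation=cv2.INTER_CUBIC))"
```

```text
2.7 [0.6765 0.0491 0.3029] [[-1.0, -0.006, -0.0], [-0.006, 1.0, 0.0], [0.0, 0.0, -1.0]] [ 0.3  0.9 -0.1] 0.9989278304896884
```

View pics/w2c.png

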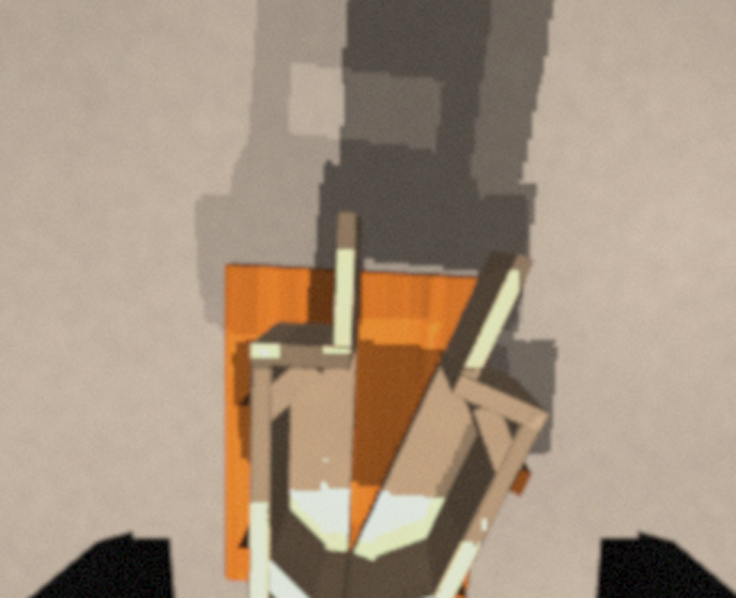

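The wrist crop shows the fixed lip end at about (347,212), the movable lip end at (522,258), the movable outer front corner at (549,415) and the board corner at (226,264).

Run:
```python
from h import *
c=pickle.load(open("w2.pkl","rb"));T=c["T"]
P=lambda U,V,z:ray(c,(90+(U+.5)/2.3-.5,(V+.5)/2.3-.5),z,T)*1000
for n,a in dict(lipL=(338,212,.107),lipR=(357,212,.107),meetF=(354,352,.108),FL=(250,346,.108),FLb=(250,590,.108),brdFL=(226,264,.018),brdL=(226,578,.018),brdF=(480,276,.018),mlipL=(508,254,.107),mlipR=(530,260,.107),mcorner=(549,415,.108),mwall=(470,596,.108),lipRoot=(470,372,.107)).items(): print(n,np.round(P(*a),1))
```

```text
lipL [599.4  27.3 107. ]
lipR [599.4  35.4 107. ]
meetF [659.3  34.  108. ]
FL [656.9 -12.4 108. ]
FLb [775.9 -17.2 108. ]
brdFL [624.3 -39.6  18. ]
brdL [811.6 -48.6  18. ]
brdF [629.7 100.   18. ]
mlipL [616.3 100.9 107. ]
mlipR [618.8 110.6 107. ]
mcorner [687.5 123.  108. ]
mwall [778.4  90.2 108. ]
lipRoot [668.1  86.3 107. ]
```

Run:
```python
import numpy as np
m=np.array([np.cos(.041),-np.sin(.041)]);n=np.array([-m[1],m[0]]);H=np.array([796.3,26.9])
def tcp(q,d,r=120):
    s=62.5+d;return H+(-r*np.cos(q)+s*np.sin(q))*m+(r*np.sin(q)+s*np.cos(q))*n
p=tcp(.366,20);print("start",p.round(1),"delta cm",((p-[676.5,49.1])/10).round(2))
for q in [.366,.32,.27,.22,.17,.12,.07,.03,0]:
    x=tcp(q,0);print(q,x.round(1),((x-p)/10).round(2),"yaw",round(-.041-q,3));p=x
```

```text
start [718.8 150.2] delta cm [ 4.23 10.11]
0.366 [710.8 131.8] [-0.79 -1.84] yaw -0.407
0.32 [706.1 127.8] [-0.47 -0.4 ] yaw -0.361
0.27 [701.2 123.1] [-0.49 -0.46] yaw -0.311
0.22 [696.5 118.2] [-0.47 -0.49] yaw -0.261
0.17 [692.1 113.1] [-0.44 -0.51] yaw -0.211
0.12 [687.9 107.8] [-0.42 -0.53] yaw -0.161
0.07 [684.  102.3] [-0.39 -0.55] yaw -0.111
0.03 [681.   97.8] [-0.29 -0.46] yaw -0.071
0 [679.   94.3] [-0.21 -0.35] yaw -0.041
```

Emit:
jog_arm(jaw=[1,1,1,1,1,1,1,1,1,1,1], linear=[[1,2.5,0],[1,2.5,0],[1.1,2.5,0],[1.1,2.6,0],[0,0,-4],[0,0,-4],[0,0,-5],[0,0,-5],[0,0,-5],[0,0,0],[0,0,0]], delta_rot=[[0,0,-0.1],[0,0,-0.1],[0,0,-0.1],[0,0,-0.1],[0,0,0],[0,0,0],[0,0,0],[0,0,0],[0,0,0],[0,0,0],[0,0,0]], newtons=20)

```text
t: 4.12
eef_pos: [0.7198, 0.1498, 0.0757]
orientation: [[-0.924, 0.384, 0.004], [0.384, 0.924, 0.0], [-0.003, 0.002, -1.0]]
ft_force: [-0.6, -0.0, 0.7]
finger_gap: 0.007
grasp_force: 0.0
```

Emit:
jog_arm(jaw=[1,1,1,1,1], linear=[[-0.2,-0.5,0],[-0.2,-0.5,0],[-0.2,-0.4,0],[-0.1,-0.2,0],[0,0,0]], delta_rot=[[0,0,0],[0,0,0],[0,0,0],[0,0,0],[0,0,0]])

```text
t: 4.75
eef_pos: [0.712, 0.1326, 0.0728]
orientation: [[-0.923, 0.385, -0.0], [0.385, 0.923, 0.0], [0.0, -0.0, -1.0]]
ft_force: [-0.2, -0.0, 0.3]
finger_gap: 0.005
grasp_force: 0.0
```

Emit:
jog_arm(jaw=[1,1,1,1,1,1,1,1,1,1], linear=[[-0.3,-0.3,0],[-0.3,-0.3,0],[-0.3,-0.3,0],[-0.25,-0.25,0],[-0.25,-0.25,0],[-0.25,-0.25,0],[-0.22,-0.25,0],[-0.22,-0.25,0],[-0.2,-0.25,0],[0,0,0]], delta_rot=[[0,0,0.02],[0,0,0.02],[0,0,0.025],[0,0,0.025],[0,0,0.025],[0,0,0.025],[0,0,0.025],[0,0,0.025],[0,0,0.025],[0,0,0]])

```text
t: 6.0
eef_pos: [0.6891, 0.1084, 0.0728]
orientation: [[-0.984, 0.179, -0.0], [0.179, 0.984, -0.0], [0.0, -0.0, -1.0]]
ft_force: [-0.4, 0.8, 0.2]
finger_gap: 0.005
grasp_force: 0.0
```

Emit:
jog_arm(jaw=[1,1,1,1,1,1,1], linear=[[-0.2,-0.27,0],[-0.2,-0.27,0],[-0.2,-0.27,0],[-0.15,-0.25,0],[-0.12,-0.22,0],[-0.05,-0.1,0],[0,0,0]], delta_rot=[[0,0,0.025],[0,0,0.025],[0,0,0.025],[0,0,0.025],[0,0,0.02],[0,0,0.01],[0,0,0]])

```text
t: 6.88
eef_pos: [0.6798, 0.095, 0.0727]
orientation: [[-0.999, 0.05, -0.0], [0.05, 0.999, -0.0], [0.0, -0.0, -1.0]]
ft_force: [-1.0, 1.7, 0.9]
finger_gap: 0.004
grasp_force: 0.7
```

Run:
```python
from cell import *
from h import *
c=read_camera("top");pickle.dump(c,open("top1.pkl","wb"));d=read_camera("side");im=c["color"][:,:,::-1]
a=cv2.resize(im[118:218,205:305],(440,440),interpolation=cv2.INTER_CUBIC)
b=cv2.resize(d["color"][140:230,230:340][:,:,::-1],None,fx=3.2,fy=440/90,interpolation=cv2.INTER_CUBIC)
cv2.imwrite("pics/c3.png",np.hstack([a,b]))
```

```text
(no output)
```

View pics/c3.png

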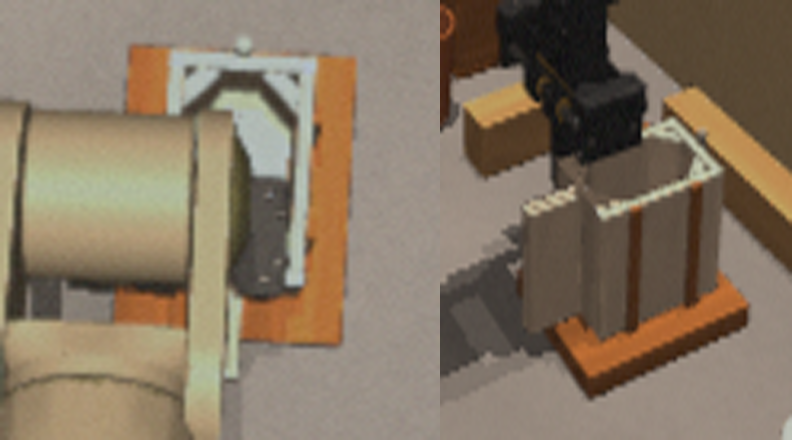

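The picture shows the halves closed to nearly edge to edge, with the lips together. I'll nudge to the stop, back away and rise.

Emit:
jog_arm(jaw=[1,1,1], linear=[[0,-0.1,0],[0,-0.1,0],[0,0,0]], delta_rot=[[0,0,0],[0,0,0],[0,0,0]])

```text
t: 7.35
eef_pos: [0.6797, 0.0942, 0.0726]
orientation: [[-0.999, 0.049, -0.0], [0.049, 0.999, 0.002], [0.0, 0.002, -1.0]]
ft_force: [-2.1, 7.2, 0.4]
finger_gap: 0.003
grasp_force: 3.7
```

Emit:
jog_arm(jaw=[1,1,1,1,1,-1,-1,-1,-1,-1,-1,-1], linear=[[0,0.4,0],[0.1,1,0],[0,2,0],[0,2,1],[0,1,3],[0,0,4],[0,0,4],[0,-2.5,4],[0,-4,4],[0,-2,2.7],[0,0,0],[0,0,0]], delta_rot=[[0,0,0],[0,0,0],[0,0,0],[0,0,0],[0,0,0],[0,0,0],[0,0,0],[0,0,0],[0,0,0.05],[0,0,0],[0,0,0],[0,0,0]])

```text
t: 8.85
eef_pos: [0.6806, 0.0736, 0.2984]
orientation: [[-1.0, -0.001, -0.002], [-0.001, 1.0, 0.0], [0.002, 0.0, -1.0]]
ft_force: [0.8, -0.5, -0.5]
finger_gap: 0.776
grasp_force: 0.0
```

```bash
python3 snap.py w3; python3 -c "
import cv2;i=cv2.imread('pics/w3.png');cv2.imwrite('pics/w3c.png',cv2.resize(i[60:240,150:360],None,fx=3.3,fy=3.3,interpolation=cv2.INTER_CUBIC))"
```

```text
8.85 [0.6806 0.0736 0.2984] [[-1.0, -0.001, -0.002], [-0.001, 1.0, 0.0], [0.002, 0.0, -1.0]] [ 0.8 -0.5 -0.5] 0.7758015467223625
```

View pics/w3c.png

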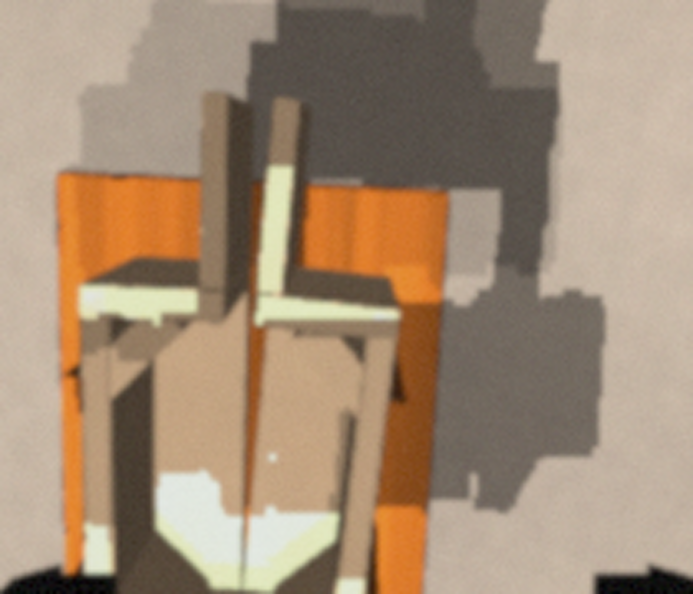

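The halves are now ajar: the fixed lip's top end spans (203..229, 94) and the movable one's (272..300, 98). I'll recompute the lip pose.

Run:
```python
from h import *
c=pickle.load(open("w3.pkl","rb"));T=c["T"]
P=lambda U,V,z:np.round(ray(c,(150+(U+.5)/3.3-.5,60+(V+.5)/3.3-.5),z,T)*1000,1)
for n,a in dict(lipL=(203,93,.107),lipR=(229,95,.107),mlipL=(273,97,.107),mlipR=(302,100,.107),lipRoot=(224,312,.108),FL=(79,284,.108),FLb=(82,570,.108),mFR=(400,310,.108),brdFL=(59,172,.018),brdL=(67,570,.018),brdFR=(448,190,.018)).items(): print(n,P(*a))
```

```text
lipL [599.5  27.8 107. ]
lipR [600.1  35.4 107. ]
mlipL [600.6  48.3 107. ]
mlipR [601.4  56.8 107. ]
lipRoot [663.8  32.2 108. ]
FL [655.3 -11.9 108. ]
FLb [748.9 -16.9 108. ]
mFR [663.1  86.4 108. ]
brdFL [624.  -39.2  18. ]
brdL [784.7 -47.   18. ]
brdFR [630.4 107.8  18. ]
```

Emit:
jog_arm(jaw=[-1,-1,-1,-1,-1,-1,-1,-1,-1,-1], linear=[[-2.8,4.5,0],[-2.8,4.5,0],[-2.8,4.5,0],[-2.8,4.5,0],[-2.8,4.5,0],[-2.8,4.5,0],[-2.8,4.5,0],[-2.8,4.5,0],[0,0,-5],[0,0,0]], delta_rot=[[0,0,0.02],[0,0,0.02],[0,0,0.02],[0,0,0.02],[0,0,0],[0,0,0],[0,0,0],[0,0,0],[0,0,0],[0,0,0]])

```text
t: 10.15
eef_pos: [0.4547, 0.4321, 0.2456]
orientation: [[-0.997, -0.082, -0.008], [-0.082, 0.997, -0.005], [0.008, -0.004, -1.0]]
ft_force: [-0.4, -0.3, 1.9]
finger_gap: 0.998
grasp_force: 0.0
```

Run:
```python
from snap import *
s,c=snap("w4");T=c["T"];print(np.round(s["eef_pos"],4),np.round(s["orientation"][:,1],3))
im=c["color"];m=((im.min(2)>120)&(np.ptp(im.astype(int),2)<60)).astype(np.uint8)
u,v=proj(c,[.5067,.4374,.03],T);print("pred",u,v)
g=cv2.medianBlur(cv2.cvtColor(im,7),3)
h=cv2.HoughCircles(g,cv2.HOUGH_GRADIENT,1.5,200,param1=80,param2=12,minRadius=10,maxRadius=24) if 0 else None
sub=g[int(v)-40:int(v)+40,int(u)-40:int(u)+40]
h=cv2.HoughCircles(sub,cv2.HOUGH_GRADIENT,1.5,200,param1=80,param2=10,minRadius=11,maxRadius=26)
print(h)
if h is not None:
    a,b,r=h[0,0];print(ray(c,(a+int(u)-40,b+int(v)-40),.03,T),r)
d=(im.max(2)<45).astype(np.uint8);d[int(v)-20:]=0
n,l,st,ce=cv2.connectedComponentsWithStats(d)
for i in range(1,n):
    if st[i][4]>150: print(st[i],ce[i],ray(c,ce[i],.03,T))
```

```text
[0.4547 0.4321 0.2456] [-0.082  0.997 -0.004]
pred 259.9742781083726 212.5159541924548
[[[24.75     41.25     25.099998]]]
[0.50913774 0.41896069 0.03      ] 25.099998
[229 149  22  43 288] [239.76736111 172.30555556] [0.46196596 0.41112281 0.03      ]
[268 148  22  44 327] [278.95107034 170.12844037] [0.45591408 0.45414169 0.03      ]
```

Emit:
jog_arm(jaw=[-1,-1,-1,-1,-1,-1,-1,-1,-1], linear=[[0,0,-5],[0,0,-5],[0,0,-5],[0,0,-4],[0,0,-3],[0,0,-1.5],[0,0,0],[0,0,0],[0,0,0]], delta_rot=[[0,0,0],[0,0,0],[0,0,0],[0,0,0],[0,0,0],[0,0,0],[0,0,0],[0,0,0],[0,0,0]])

```text
t: 11.32
eef_pos: [0.4575, 0.4324, 0.016]
orientation: [[-0.997, -0.08, 0.002], [-0.08, 0.997, 0.001], [-0.002, 0.001, -1.0]]
ft_force: [-0.1, -0.3, -0.2]
finger_gap: 0.999
grasp_force: 0.0
```

Emit:
jog_arm(jaw=[-1,-1,0,0.4,1,1,1,1,1,1], linear=[[0,0.1,-0.6],[0,0,-0.6],[0,0,0],[0,0,0],[0,0,0],[0,0,0],[0,0,0],[0,0,0],[0,0,0],[0,0,0]], delta_rot=[[0,0,0],[0,0,0],[0,0,0],[0,0,0],[0,0,0],[0,0,0],[0,0,0],[0,0,0],[0,0,0],[0,0,0]], newtons=48)

```text
t: 12.58
eef_pos: [0.457, 0.4332, 0.0029]
orientation: [[-0.997, -0.08, 0.0], [-0.08, 0.997, 0.0], [-0.0, 0.0, -1.0]]
ft_force: [0.0, 0.3, 1.8]
finger_gap: 0.191
grasp_force: 48.0
```

Emit:
jog_arm(jaw=[1,1,1,1,1,1,1], linear=[[0,0,1],[0,0,3],[0,0,4],[0,0,4],[0,0,3],[0,0,0],[0,0,0]], delta_rot=[[0,0,0],[0,0,0],[0,0,0],[0,0,0],[0,0,0],[0,0,0],[0,0,0]])

```text
t: 13.45
eef_pos: [0.4564, 0.4326, 0.1512]
orientation: [[-0.997, -0.08, -0.002], [-0.08, 0.997, -0.001], [0.002, -0.001, -1.0]]
ft_force: [-0.4, -1.0, -1.2]
finger_gap: 0.196
grasp_force: 48.0
```

```bash
python3 snap.py w5
python3 - <<'E'
from snap import *
from cell import *
c=pickle.load(open("w5.pkl","rb"))
t=read_camera("top");pickle.dump(t,open("top5.pkl","wb"));d=read_camera("side")
pickle.dump(d,open("side5.pkl","wb"))
u,v=proj(t,[.5,.44,.16]);u=int(u);v=int(v);a=cv2.resize(t["color"][v-35:v+35,u-35:u+35][:,:,::-1],(400,400),interpolation=cv2.INTER_CUBIC)
p,q=proj(d,[.5,.44,.16]);p=int(p);q=int(q);b=cv2.resize(d["color"][q-35:q+35,p-35:p+35][:,:,::-1],(400,400),interpolation=cv2.INTER_CUBIC)
print(u,v,p,q)
w=cv2.resize(c["color"][:,:,::-1],(266,200))
w=cv2.copyMakeBorder(w,0,0,0,800-266,0)
cv2.imwrite("pics/c5.png",np.vstack([np.hstack([a,b]),w]))
E
```

```text
13.45 [0.4564 0.4326 0.1512] [[-0.997, -0.08, -0.002], [-0.08, 0.997, -0.001], [0.002, -0.001, -1.0]] [-0.4 -1.  -1.2] 0.1963592897264697
96 238 177 130
```

View pics/c5.png

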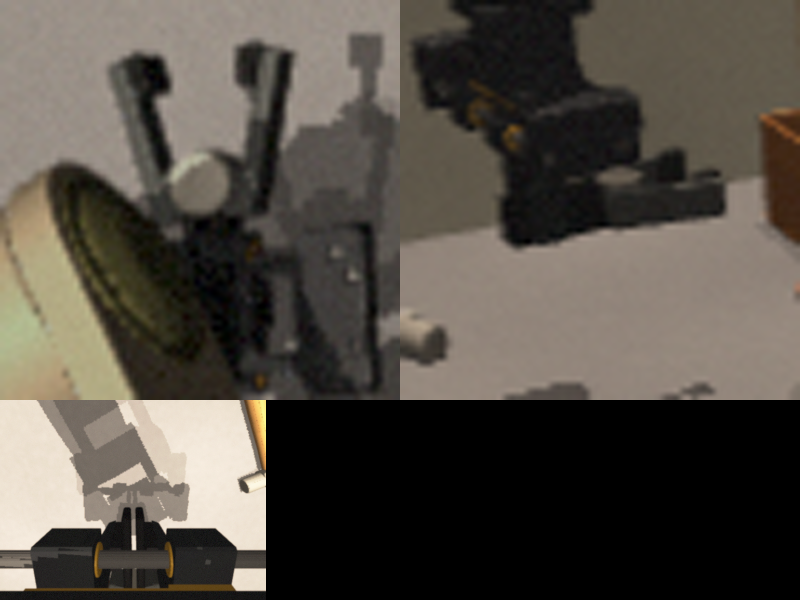

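The clamp is gripped, level, with its jaws fully open. In the top crop the pivot disc is at (199,183) and the jaw tips are at about (138,62) and (265,50).

Run:
```python
from h import *
t=pickle.load(open("top5.pkl","rb"))
P=lambda U,V,z:ray(t,(61+(U+.5)*.175-.5,203+(V+.5)*.175-.5),z)*1000
pv=P(199,183,.178);j=(P(115,62,.178)+P(290,50,.178))/2
print(pv,P(115,62,.178),P(290,50,.178),j,"axis",np.arctan2((j-pv)[1],(j-pv)[0]))
R=np.array([[-.997,-.08],[-.08,.997]]).T
print("pivot in tool",R@(pv[:2]-[456.4,432.6]))
# wanted tool pose with nominal pivot 50 mm ahead
a=-.044;m=np.array([np.cos(a),np.sin(a)]);n=np.array([-m[1],m[0]]);L=np.array([599.5,35.2])
for back,y in((90,5),(80,5),(14,5),(14,0)): print(back,y,(L-(50+back)*m+y*n).round(1))
```

```text
[511.07304887 437.2191274  178.        ] [563.62463497 475.67748768 178.        ] [569.8692459  398.84236137 178.        ] [566.74694044 437.25992453 178.        ] axis 0.0007327873426169808
pivot in tool [-54.87855992   0.2314261 ]
90 5 [459.9  46.4]
80 5 [469.8  45.9]
14 5 [535.8  43. ]
14 0 [535.6  38. ]
```

Emit:
jog_arm(jaw=[1,1,1,1,1,1,1,1,1,1,1,1], linear=[[0.1,-4,0],[0.1,-4.8,0],[0.1,-4.8,0],[0.1,-4.8,0],[0.1,-4.8,0],[0.1,-4.8,0],[0.1,-4.8,0],[0.1,-4.2,0],[0,-1.6,-2],[0,0,-4],[0,0,-3],[0,0,0]], delta_rot=[[0,0,-0.02],[0,0,-0.02],[0,0,-0.02],[0,0,-0.02],[0,0,-0.02],[0,0,-0.024],[0,0,0],[0,0,0],[0,0,0],[0,0,0],[0,0,0],[0,0,0]])

```text
t: 15.1
eef_pos: [0.4636, 0.0471, 0.061]
orientation: [[-0.999, 0.044, -0.005], [0.044, 0.999, 0.001], [0.005, 0.0, -1.0]]
ft_force: [1.1, 0.1, -0.0]
finger_gap: 0.195
grasp_force: 48.0
```

Emit:
jog_arm(jaw=[1,1,1], linear=[[0,0,-0.5],[0,0,0],[0,0,0]], delta_rot=[[0,0,0],[0,0,0],[0,0,0]])

```text
t: 15.48
eef_pos: [0.4653, 0.047, 0.0584]
orientation: [[-0.999, 0.044, 0.001], [0.044, 0.999, -0.0], [-0.001, -0.0, -1.0]]
ft_force: [-0.3, -0.2, -0.7]
finger_gap: 0.192
grasp_force: 48.0
```

Run:
```python
from cell import *
from h import *
s=get_state();print(s["eef_pos"],s["orientation"][:,1],s["ft_force"],s["finger_gap"])
t=read_camera("top");d=read_camera("side");pickle.dump((t,d),open("pre.pkl","wb"))
u,v=np.int32(proj(t,[.57,.04,.07]));a=cv2.resize(t["color"][v-35:v+35,u-35:u+35][:,:,::-1],(400,400),interpolation=cv2.INTER_CUBIC)
p,q=np.int32(proj(d,[.57,.04,.07]));b=cv2.resize(d["color"][q-35:q+35,p-35:p+35][:,:,::-1],(400,400),interpolation=cv2.INTER_CUBIC)
print(u,v,p,q);cv2.imwrite("pics/c6.png",np.hstack([a,b]))
```

```text
[0.4652734  0.04699339 0.05836378] [ 4.36843007e-02  9.99045376e-01 -1.35380300e-04] [-0.32245235 -0.18678043 -0.69273163] 0.1924037238806547
254 213 248 195
```

View pics/c6.png

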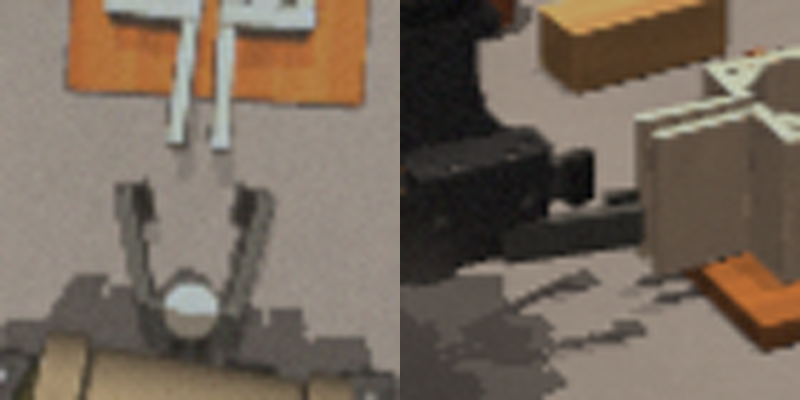

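Top crop: pads at (152,207) and (233,207), pivot at (191,310), lip ends at (177,145) and (220,150). The side view shows the clamp level at mid-lip height.

Run:
```python
from h import *
t,_=pickle.load(open("pre.pkl","rb"))
P=lambda U,V,z:ray(t,(219+(U+.5)*.175-.5,178+(V+.5)*.175-.5),z)[:2]*1000
a=-.044;m=np.array([np.cos(a),np.sin(a)]);n=np.array([-m[1],m[0]]);L=np.array([599.5,35.2])
z=.0854
for k,(U,V,z) in dict(pivot=(191,310,z),padL=(152,207,z),padR=(233,207,z),tipL=(117,185,z),tipR=(274,193,z),lipMout=(165,144,.107),lipMin=(187,146,.107),lipFin=(211,150,.107),lipFout=(230,151,.107)).items():
    X=P(U,V,z);print(k,X.round(1),"mould rel lip",((X-L)@m).round(1),((X-L)@n).round(1))
print("tool",((np.array([465.3,47])-L)@m).round(1),((np.array([465.3,47])-L)@n).round(1))
```

```text
pivot [520.4  45.3] mould rel lip -79.5 6.6
padL [568.9  64.4] mould rel lip -31.8 27.9
padR [569.4  26. ] mould rel lip -29.7 -10.5
tipL [579.1  81.2] mould rel lip -22.4 45.1
tipR [576.3   6.6] mould rel lip -21.9 -29.6
lipMout [598.2  58.3] mould rel lip -2.4 23.1
lipMin [597.3  48.1] mould rel lip -2.7 12.7
lipFin [595.6  36.8] mould rel lip -3.9 1.5
lipFout [595.3  27.9] mould rel lip -3.9 -7.4
tool -134.6 5.9
```

Emit:
jog_arm(jaw=[1,1,1,1,1,1,1,1], linear=[[0,0,-0.4],[0,0,-0.3],[0.7,-0.03,0],[0.7,-0.03,0],[0.7,-0.03,0],[0.7,-0.03,0],[0.7,-0.03,0],[0,0,0]], delta_rot=[[0,0,0],[0,0,0],[0,0,0],[0,0,0],[0,0,0],[0,0,0],[0,0,0],[0,0,0]])

```text
t: 16.58
eef_pos: [0.5003, 0.0455, 0.0507]
orientation: [[-0.999, 0.044, 0.0], [0.044, 0.999, -0.0], [-0.0, -0.0, -1.0]]
ft_force: [0.3, 0.1, -2.1]
finger_gap: 0.195
grasp_force: 48.0
```

Emit:
jog_arm(jaw=[1,1,1,1,1,1], linear=[[0.5,-0.12,0],[0.5,-0.12,0],[0.5,-0.12,0],[0.5,-0.12,0],[0,-0.1,0],[0,0,0]], delta_rot=[[0,0,0],[0,0,0],[0,0,0],[0,0,0],[0,0,0],[0,0,0]])

```text
t: 17.32
eef_pos: [0.5199, 0.0397, 0.0507]
orientation: [[-0.999, 0.044, -0.0], [0.044, 0.999, 0.0], [0.0, 0.0, -1.0]]
ft_force: [0.4, 1.1, -1.6]
finger_gap: 0.191
grasp_force: 48.0
```

Emit:
jog_arm(jaw=[1,1,1,1], linear=[[0.2,-0.04,0],[0.2,-0.04,0],[0.2,-0.04,0],[0,0,0]], delta_rot=[[0,0,0],[0,0,0],[0,0,0],[0,0,0]])

```text
t: 17.82
eef_pos: [0.5261, 0.0385, 0.0507]
orientation: [[-0.999, 0.044, 0.0], [0.044, 0.999, 0.0], [-0.0, 0.0, -1.0]]
ft_force: [0.3, 0.6, -1.5]
finger_gap: 0.196
grasp_force: 48.0
```

Emit:
jog_arm(jaw=[1,1,1], linear=[[0.1,0,0],[0.1,0,0],[0,0,0]], delta_rot=[[0,0,0],[0,0,0],[0,0,0]])

```text
t: 18.2
eef_pos: [0.5279, 0.0385, 0.0507]
orientation: [[-0.999, 0.044, -0.0], [0.044, 0.999, 0.0], [0.0, 0.0, -1.0]]
ft_force: [-1.2, 0.9, -1.3]
finger_gap: 0.193
grasp_force: 48.0
```

Emit:
jog_arm(jaw=[1,1], linear=[[0.1,0,0],[0,0,0]], delta_rot=[[0,0,0],[0,0,0]])

```text
t: 18.45
eef_pos: [0.5283, 0.0386, 0.0505]
orientation: [[-0.999, 0.044, -0.002], [0.044, 0.999, 0.0], [0.002, 0.0, -1.0]]
ft_force: [-4.6, 1.2, 0.3]
finger_gap: 0.191
grasp_force: 48.0
```

Emit:
jog_arm(jaw=[0.55,0.5,0.46,0.42,0.38,0.38], linear=[[0.03,0,0],[0.04,0,0],[0.04,0,0],[0.04,0,0],[0.03,0,0],[0,0,0]], delta_rot=[[0,0,0],[0,0,0],[0,0,0],[0,0,0],[0,0,0],[0,0,0]])

```text
t: 19.2
eef_pos: [0.5295, 0.0387, 0.0503]
orientation: [[-0.999, 0.044, -0.003], [0.044, 0.999, 0.0], [0.003, 0.0, -1.0]]
ft_force: [-7.9, 1.4, -0.3]
finger_gap: 0.31
grasp_force: 13.0
```

Emit:
jog_arm(jaw=[0.34,0.3,0.26,0.22,0.22], linear=[[0.01,0,0],[0.02,0,0],[0.02,0,0],[0.03,0,0],[0,0,0]], delta_rot=[[0,0,0],[0,0,0],[0,0,0],[0,0,0],[0,0,0]])

```text
t: 19.82
eef_pos: [0.5307, 0.0388, 0.0504]
orientation: [[-0.999, 0.043, -0.002], [0.043, 0.999, 0.0], [0.002, 0.0, -1.0]]
ft_force: [-5.7, 1.9, -0.3]
finger_gap: 0.392
grasp_force: 11.2
```

Emit:
jog_arm(jaw=[0.18,0.15,0.12,0.09,0.09], linear=[[0.03,0,0],[0.03,0,0],[0.03,0,0],[0.03,0,0],[0,0,0]], delta_rot=[[0,0,0],[0,0,0],[0,0,0],[0,0,0],[0,0,0]])

```text
t: 20.45
eef_pos: [0.5316, 0.0387, 0.0502]
orientation: [[-0.999, 0.044, -0.003], [0.044, 0.999, 0.0], [0.003, 0.0, -1.0]]
ft_force: [-7.2, 1.4, -0.3]
finger_gap: 0.453
grasp_force: 8.2
```

Emit:
jog_arm(jaw=[0.06,0.03,0,-0.03,-0.03], linear=[[0.01,0,0],[0.01,0,0],[0.01,0,0],[0.01,0,0],[0,0,0]], delta_rot=[[0,0,0],[0,0,0],[0,0,0],[0,0,0],[0,0,0]])

```text
t: 21.08
eef_pos: [0.5328, 0.0385, 0.0506]
orientation: [[-0.999, 0.044, -0.001], [0.044, 0.999, 0.0], [0.001, -0.0, -1.0]]
ft_force: [-5.2, 1.0, -1.8]
finger_gap: 0.513
grasp_force: 6.5
```

Emit:
jog_arm(jaw=[-0.06,-0.09,-0.12,-0.15,-0.15], linear=[[0.02,0,0],[0.02,0,0],[0.02,0,0],[0.02,0,0],[0,0,0]], delta_rot=[[0,0,0],[0,0,0],[0,0,0],[0,0,0],[0,0,0]])

```text
t: 21.7
eef_pos: [0.534, 0.0385, 0.0508]
orientation: [[-0.999, 0.044, 0.0], [0.044, 0.999, -0.0], [-0.0, -0.0, -1.0]]
ft_force: [-0.8, 0.6, 0.9]
finger_gap: 0.571
grasp_force: 0.0
```

Emit:
jog_arm(jaw=[-1,-1,-1,-1,-1,-1,-1,-1,-1,-1,-1,-1], linear=[[0,0,0],[0,0,0],[0,0,1],[0,0,3],[0,0,5],[0,0,5],[0,0,4],[0,0,0],[0,0,0],[0,0,0],[0,0,0],[0,0,0]], delta_rot=[[0,0,0],[0,0,0],[0,0,0],[0,0,0],[0,0,0],[0,0,0],[0,0,0],[0,0,0],[0,0,0],[0,0,0],[0,0,0],[0,0,0]])

```text
t: 23.2
eef_pos: [0.5338, 0.0385, 0.2303]
orientation: [[-0.999, 0.044, -0.001], [0.044, 0.999, 0.0], [0.001, 0.0, -1.0]]
ft_force: [-0.4, -0.4, 0.2]
finger_gap: 1.0
grasp_force: 0.0
```

```bash
cat > chk.py <<'E'
from snap import *
import sys
s,c=snap(sys.argv[1]);T=c["T"];im=c["color"]
print(s["t"],np.round(s["eef_pos"],4),np.round(s["ft_force"],1))
a=-.044;m=np.array([np.cos(a),np.sin(a)]);n=np.array([-m[1],m[0]]);L=np.array([599.5,35.2])
# rectified top-down strips: mould-frame grid (mm rel. lip) at height z
def grid(xs,ys,z):
    pts=np.array([[proj(c,[*((L+x*m+y*n)/1000),z],T) for y in ys] for x in xs],np.float32)
    return cv2.remap(im,pts[...,0],pts[...,1],cv2.INTER_LINEAR),pts
ys=np.arange(-40,41)
np.set_printoptions(linewidth=250)
g,p=grid(np.arange(-100,50),ys,.078);print("px range",p.min((0,1)),p.max((0,1)))
q=g.max(2)
for x in range(-96,50,4): print(f"{x:5d}",''.join(" .:-=+*#%@"[min(9,int(v)//26)] for v in q[x+100]))
E
python3 chk.py w6
```

```text
23.2 [0.5338 0.0385 0.2303] [-0.4 -0.4  0.2]
px range [213.07684 140.67323] [302.8173  289.35416]
  -96 ****+=--------------=**++********************************++**********************
  -92 ***+=------------::::::---=+****#***********************+-:...-=*****************
  -88 ==============-:..... .:---===========+++++======---==+=-:  ....:=*####**********
  -84 ==============-:.  .   .:--=====================--------:. ..:..:-=======-===-===
  -80 ===============-:. ..   .:--====================-------:.      .:================
  -76 ================-:.      .:--==================-------:.      .:-================
  -72 =================-:.      .:---===============-------:.      .:==================
  -68 ==================-:.....  .:--==============-------:.   ....:-==================
  -64 ===================-:.....  .:---===========-------:.   ....:-===================
  -60 ====================-:....   .:--==========-------:.  .....:-====================
  -56 ====================-:......  .:-----------------:.   ....:-=====================
  -52 ===================---:.....
[... 1553 characters left out ...]
20 %%%%%%%%%%%%%%%#+======-:.    :+%@@@@@@%%%@@@@@@%+:    .:-======+*#%%####%%%@@@@@
   24 %%%%%%%%%%%%%%%*+======-:.    :+%@@@@@@%%%@@@@@@#=:    .:-======+#%%%####%%%@@@@@
   28 %%*+===================-:.    :+%@@@@@@%%%@@@@@@#=:    .:-===================*%@@
   32 %*+=-------------======-:....:-*%@@@@@@%%%@@@@@@#+::...::-======-------------=*%%
   36 #+=--------------======-::::::-*%@@@@@@%%%@@@@@@%+-::::::-======--------------=*%
   40 +=---------------======-::::::-*%@@@@@@%%%@@@@@@%+-::::::-======--------------==*
   44 =----------------======-::::::-*%@@@@@@%%%@@@@@%#+:::::::-======----------------=
   48 :...::.::..:......:............:-----------------:..............................:
```

Run:
```python
from h import *
c=pickle.load(open("w6.pkl","rb"));T=c["T"];im=c["color"]
a=-.044;m=np.array([np.cos(a),np.sin(a)]);n=np.array([-m[1],m[0]]);L=np.array([599.5,35.2])
def grid(z,xs,ys):
    pts=np.array([[proj(c,[*((L+x*m+y*n)/1000),z],T) for y in ys] for x in xs],np.float32)
    return cv2.remap(im,pts[...,0],pts[...,1],cv2.INTER_LINEAR).max(2).astype(int)
xs=np.arange(-36,30);g=grid(.078,xs,np.arange(-6,7))
print("disc plane .078 centre column", list(zip(xs.tolist(),g[:,4:9].mean(1).astype(int).tolist())))
ys=np.arange(-24,25);r=grid(.078,np.arange(-20,-9),ys).mean(0).astype(int);print("disc across",list(zip(ys.tolist(),r.tolist())))
xs=np.arange(-20,12);g=grid(.107,xs,np.arange(-6,7));print("lip plane .107",list(zip(xs.tolist(),g[:,2:5].mean(1).astype(int).tolist(),g[:,8:11].mean(1).astype(int).tolist())))
r=grid(.107,np.arange(5,15),ys).mean(0).astype(int);print("lips across",list(zip(ys.tolist(),r.tolist())))
```

```text
disc plane .078 centre column [(-36, 68), (-35, 65), (-34, 65), (-33, 65), (-32, 65), (-31, 65), (-30, 68), (-29, 82), (-28, 114), (-27, 148), (-26, 166), (-25, 169), (-24, 169), (-23, 169), (-22, 167), (-21, 167), (-20, 165), (-19, 164), (-18, 163), (-17, 162), (-16, 161), (-15, 158), (-14, 158), (-13, 157), (-12, 157), (-11, 153), (-10, 153), (-9, 152), (-8, 150), (-7, 147), (-6, 137), (-5, 122), (-4, 112), (-3, 108), (-2, 102), (-1, 95), (0, 89), (1, 89), (2, 89), (3, 90), (4, 89), (5, 90), (6, 89), (7, 86), (8, 88), (9, 88), (10, 89), (11, 90), (12, 102), (13, 142), (14, 189), (15, 216), (16, 228), (17, 230), (18, 230), (19, 229), (20, 230), (21, 230), (22, 230), (23, 230), (24, 230), (25, 230), (26, 230), (27, 230), (28, 230), (29, 229)]
disc across [(-24, 110), (-23, 70), (-22, 67), (-21, 68), (-20, 70), (-19, 70), (-18, 71), (-17, 70), (-16, 70), (-15, 71), (-14, 83), (-13, 113), (-12, 141), (-11, 154), (-10, 157), (-9, 158), (-8, 158), (-7, 158), (-6, 158), (-5, 159), (-4, 159), (-3, 160), (-2, 160), (-1, 160), (0, 160), (1, 158), (2, 158), (3, 156), (4, 156), (5, 155), (6, 1
[... 535 characters left out ...]
218), (2, 237, 234), (3, 238, 238), (4, 238, 239), (5, 238, 238), (6, 238, 237), (7, 238, 238), (8, 237, 239), (9, 238, 239), (10, 238, 239), (11, 238, 238)]
lips across [(-24, 182), (-23, 168), (-22, 135), (-21, 114), (-20, 112), (-19, 113), (-18, 114), (-17, 115), (-16, 106), (-15, 76), (-14, 44), (-13, 22), (-12, 17), (-11, 17), (-10, 22), (-9, 76), (-8, 172), (-7, 231), (-6, 238), (-5, 239), (-4, 238), (-3, 239), (-2, 236), (-1, 226), (0, 220), (1, 234), (2, 238), (3, 238), (4, 238), (5, 239), (6, 236), (7, 210), (8, 136), (9, 56), (10, 17), (11, 17), (12, 17), (13, 27), (14, 56), (15, 91), (16, 110), (17, 114), (18, 115), (19, 114), (20, 116), (21, 118), (22, 137), (23, 164), (24, 176)]
```

Run:
```python
from cell import *
from h import *
d=read_camera("side");im=d["color"].max(2)
a=-.044;m=np.array([np.cos(a),np.sin(a)]);n=np.array([-m[1],m[0]]);L=np.array([599.5,35.2])
f=lambda x,y,z:proj(d,[*((L+x*m+y*n)/1000),z/1000])
for k,p in dict(disc=(-15,0,78),discbot=(-15,-13,48),RendTop=(-93,-24,78),RendBot=(-93,-24,48),LendTop=(-93,24,78),tipRtop=(49,-14,78),tipRbot=(49,-14,48),lipTop=(0,-8,107),lipBot=(0,-8,19)).items(): print(k,f(*p).round(1))
u0,v0=np.int32(f(-100,0,78))-[8,25];print(u0,v0)
for v in range(v0,v0+62): print(v,''.join(" .:-=+*#%@"[min(9,int(x)//26)] for x in im[v,u0:u0+95]))
```

```text
disc [253.4 192.2]
discbot [255.3 202.5]
RendTop [233.6 202. ]
RendBot [233.9 210.6]
LendTop [226.8 194.6]
tipRtop [273.7 189.4]
tipRbot [273.5 197.7]
lipTop [259.  183.9]
lipBot [258.8 208.5]
220 173
173 +++++++++++++++++++=-::-----------::=+++++++++=*###++*##+---------------------=-===-----=*##**#
174 ++++++++++++++++++++=----------:=+++++++++++++=-+##*###*=-------------------===--===----+###+=+
175 +++++++++++++++++++++=-----:-+++++++++++++++++=--+##**#+--------------------========---=**#####
176 ++++++++++++++++++++++==-+++++++++++++++++++++=---=*##*=:-------------------==-=====-:=+*####*=
177 ++++++++++++++++++++++++++++++++++++++++++++++=----=*##+--------------------======++*###***+=--
178 +++++++++++++++++++*++++++++++++++++++++++++++=--=+*+**#+-------------------==++*#####+--=-:---
179 ++++++++++++++++++++++++++++++++++++++++++++****####*+*##*===--------------+*#####+=----::::---
180 ++++++++++++++++***++*++++++*+++++++++++***#####*###*+-+##*###***+==---=+*####+=-=------::::---
181 +++*+++*****+++++++***++++*+++++++++***#####*###*+==----=*##**####***###*#*=-=----------::::---
[... 4600 characters left out ...]

228 ::::::::::::=======+==---------------------++++++++++++++++++++++++++++++++++++++++++++++++++++
229 ::::::::=====+====+====--:--------------+++++++++++++++++++++++++++++++++++++++++++++++++++++++
230 ::::====+++++++==+=+=++=-::----------++++++++++++++++++++++++++++++++++++++++++++++++++++++++*+
231 =====++++=+====+===++++=-:::-----++++++++++++++++++++++++++++++++++++++++++++++++++++++++++++++
232 ++++=+==+++==========+=+==-::-+++++++++++++++++++++++++++++++++++++++++++++++++++++++++++++++++
233 ==+=+==+++++=+=====+====+====++++++++++++++++++++++++++++++++++++++++++++++++++++++++++++++++++
234 +++++++++===+===+====++=====+++++++++++++++++++++++++++++++++++++++++++++++++++++++++++*+++++++
```

```bash
python3 -c "
from cell import *
print(finish_job())"
```

```text
the job is handed in; nothing more can be done
None
```

The mould is shut edge to edge and held by the clamp alone, which sits level about half-way up both lips and home to within about 1 mm; the mould showed no measurable shift, and the job took 23 s and is handed in.

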